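Set the branch angle on the fitting stand

ROBOT

A 6-joint arm with a two-finger parallel gripper is mounted at the origin on the work surface. World frame = base frame: x ahead of the robot, y to its left, z up, the work surface at z = 0. Lengths are in m, angles in degrees, forces in N, time in s.
With the tool pointing down it reaches from about 0.4 to 0.825 m from the base axis. Payload 7 kg.
Tool frame: the origin (TCP) lies midway between the tips of the shut fingers; the grasp point (between the pads) lies 19 mm behind it; x points along the fingers, z is the direction in which the jaws open and shut, and the axes are right-handed (so a half turn about x gives the same grasp; the last joint's range is limited). The gripper opens to 88 mm and grips with 3 to 60 N. Pads are 19 mm wide; open, the fingers measure 130 mm over their backs; the gripper's body (78 mm by 193 mm) begins 47 mm behind the grasp point.
Start: joints at [-57.462, 20.546, 0.682, 0, -70.136, -16.507], TCP at [0.186, -0.649, 0.227] pointing down, gripper open.
Joint ranges: [-176.03, 176.03], [-82.01, 121.73], [-58.28, 71.71], [-173.87, 95.51], [-174.79, -0.11], [-173.66, 173.66]. Speed limits (degrees/s): [136.94, 136.94, 172.46, 180, 180, 180].

INTERFACE

Orientations are given as [roll, pitch, yaw] about the fixed x, y, z axes, in that order (R = Rz(yaw) Ry(pitch) Rx(roll)).
In Python, from plant import get_state, capture, close_job gives the robot as it stands.
- The arm moves only by the tool play_rows, never from a script. Its argument "series" is one flat list of numbers, 4 for each row, row after row: the shift along the tool's x, y, z in m, then the turn about the tool's x in rad. In form: [tx, ty, tz, spin, tx, ty, tz, spin, ...]. A call has exactly 5 rows; each row shifts and turns the commanded pose from where the row before left it, along the tool's axes as they then stand; what a row does not reach is not made up. A row lasts 1/12 s, in which the tool goes at most 41.7 mm and 7.16 degrees, less where a joint would pass 70% of its speed; a pose out of reach is approached as far as the arm can. A call is refused whole if a number of a shift passes 0.0417 or a number of a turn 0.125, either way. A call with a gripper value outside its range is refused whole. "jaw" is the opening in per cent of the stroke, from 0 (shut) to 100 (fully open), set as the call begins (left out, the last holds). The fingers move at their own pace and stop on an object; "squeeze" is the grip in N (left out, the last holds). Time passes only in rows, so rows that do not move let the fingers close, or fill a call up. It gives the time, the measured TCP pose, the force and the opening at its end, in the units of the state.
- get_state(): the state, without advancing time (a new reading comes with each control period).
- capture(name): name is "scene" or "top" or "wrist"; returns a dict with "img" (400x640x3 uint8, blue, green, red), "K" (3x3 intrinsics, pixels), "world_from_camera" (4x4, takes a point from camera to world coordinates). Camera axes: x right, y down, z forward; pixel columns grow to the right and rows downward; lengths in m; the calibration is good to about 2 mm. A picture is of the moment at which its call begins. There is no depth.
- close_job(): hands the job in, once; it reports no verdict.
The state is a dict: "time_s": time; "joints": joint angles; "qd": joint speeds; "joint_torque": joint torques, N m; "tcp_pos": TCP position; "eef_rot": TCP orientation; "contact_force": force on the tool from outside, world axes, zero at the start; "moment": the same for the moment, N m; "gripper_width": finger opening in m.
Only numpy, scipy, OpenCV 4.12 (cv2) and the standard library are available. Lean on these libraries where they do the work, as an engineer would, in place of code of your own. Each camera call takes 0.05 s, during which the arm holds its last target.

TASK

With the fingertips, push the grey fitting's side branch round until the white index line on its turntable lines up with the scale line at which the tall round pin stands (not the one at the low square block), and leave it set there. Push only: nothing is to be picked up, and the loose fittings and tools must stay where they are.

Things in the scene. Friction and masses are not known exactly. Their poses are not given: they have to be found in the camera images.
- stand: fixed white base plate 300 (x) by 400 (y) by 12 mm. Origin: middle of its underside, on the turntable's vertical axis; its x points away from the robot, within 20 degrees. 15 black scale lines, 3 mm wide, every 10 degrees from -70 to +70 about its x, 108 to 126 mm from the axis. Pin and block stand at the ends of the +50 and -50 degree lines, either way round.
- index_out (a point): the point 138 mm from the turntable's axis straight out along the index line (the circle on which the pin and the block stand), 12 mm above the table; it moves with the turntable.
- fitting: grey drain tee on a black turntable disc, turning as one. Origin on the vertical axis, 12 mm above the table (top of the plate); its z up. Along its +x: the white index line. Along its -x: the tee's one level side branch, a socket 88 mm in diameter from 73 to 128 mm from the axis (end cap to 131), centre line 95 mm, underside 51 mm, top 139 mm above the table. Too wide to grip: push its flank.
- turntable_top (a point): point on the axis at the disc's top face, 32 mm above the table. Disc radius 105 mm; index line 6 mm wide, on top from 60 to 105 mm from the axis. Upright part of the tee: 118 mm diameter, top 151 mm above the table. The disc turns up to 1.5 rad either way from index along the plate's x, is stiff (0.25 N m, so 2.5 N at 100 mm) and stays where it is left.
- round_pin: fixed upright round steel pin, 20 mm diameter (26 mm at its foot), 60 mm tall, standing on the base plate 138 mm from the turntable's axis at the outer end of the target scale line; origin at the centre of its foot, 12 mm above the table.
- square_block: fixed low square steel block 30 by 30 by 12 mm on the base plate at the outer end of the other line, not the target; origin at the centre of its underside.
- coupling: loose black pipe coupling standing on the base plate, 60 mm diameter, 50 mm tall; origin at the centre of its underside. Leave alone.
- reducer: loose white reducer standing on the base plate, 58 mm diameter at the foot, 55 mm tall; origin at the centre of its underside. Leave alone.
- end_cap: loose white pipe end cap lying on the base plate behind the turntable, 52 mm diameter, 24 mm tall; origin at the centre of its underside. Leave alone.
- elbow: loose black pipe elbow lying on the table to the left, arms 63 mm long along its x and y, 50 mm thick; origin below the meeting of the arms, on the table. Leave alone.
- lubricant: loose white bottle standing on the table to the left, 56 mm diameter, 150 mm tall; origin at the centre of its underside. Leave alone.
- tape_measure: loose black tape measure standing on the table to the right, 70 by 40 by 62 mm; origin at the centre of its underside. Leave alone.
- marker: loose grey and black marker lying on the table to the right, along its x, 133 mm long, 16 mm thick; origin under its middle. Leave alone.

How it is judged:
By the outcome, as a careful person would: the job done as asked, in the order asked, and still so for the second after the job is handed in, with the robot touching nothing.
It also fails if it takes over 48 s, if anything falls off the work surface, if the arm or the gripper's body presses on something with over 40 N, if the wrist force passes 120 N, or if a joint passes its speed limit or range.

## Working session

There is one attempt and no reset: what is moved stays moved. The work goes in short steps, Python scripts to look and compute and a tool call to move; the robot and the scene stay as the last step left them, time stands still between calls to the robot, and variables do not carry over. Pictures are saved under pics/ and viewed, and the job is handed in when it is done.

Besides the shell and the picture viewer there is one more tool, called after "Emit:" as name(argument=value, ...) on one line, values as JSON. play_rows: Moves the arm, as the interface text tells. Its arguments: {"type":"object","properties":{"series":{"type":"array","items":{"type":"number"}},"jaw":{"type":"number"},"squeeze":{"type":"number"}},"required":["series"]}

```bash
mkdir -p pics; python3 - <<'E'
from plant import get_state,capture
import cv2,numpy as np,pickle
print(get_state())
for n in("scene","top"):
    c=capture(n);cv2.imwrite(f"pics/{n}0.png",c["img"]);pickle.dump(c,open(f"{n}0.pkl","wb"))
    print(n,c["K"].round(1).tolist(),c["world_from_camera"].round(3).tolist())
E
```

```text
{'time_s': 0.0, 'joints': array([-5.74613730e+01,  2.05910869e+01,  6.33809354e-01, -1.91396524e-02,
       -7.01349167e+01, -1.65067827e+01]), 'qd': array([ 0.00404701,  0.01337739,  0.00973783,  0.07892787, -0.04189435,
        0.10127215]), 'joint_torque': array([-6.23352043e-04, -5.82719493e+01,  2.93066007e+01,  6.99758694e+00,
        6.94809831e-03, -1.70301364e-04]), 'tcp_pos': array([ 0.18625171, -0.64829432,  0.22562996]), 'eef_rot': array([  5.46527636,  89.90606585, 111.49060236]), 'contact_force': array([-0.86324205,  0.13748041,  0.65418401]), 'moment': array([ 0.01496181, -0.044552  ,  0.00020209]), 'gripper_width': 0.08743170414339207}
scene [[512.8, 0.0, 319.7], [0.0, 512.8, 201.4], [0.0, 0.0, 1.0]] [[-0.328, 0.665, -0.671, 1.557], [0.945, 0.227, -0.236, 0.313], [-0.005, -0.711, -0.703, 1.049], [0.0, 0.0, 0.0, 1.0]]
top [[425.7, 0.0, 314.7], [0.0, 425.7, 195.9], [0.0, 0.0, 1.0]] [[-0.026, -0.982, 0.188, 0.391], [-0.999, 0.031, 0.025, -0.032], [-0.03, -0.187, -0.982, 1.14], [0.0, 0.0, 0.0, 1.0]]
```

View pics/scene0.png

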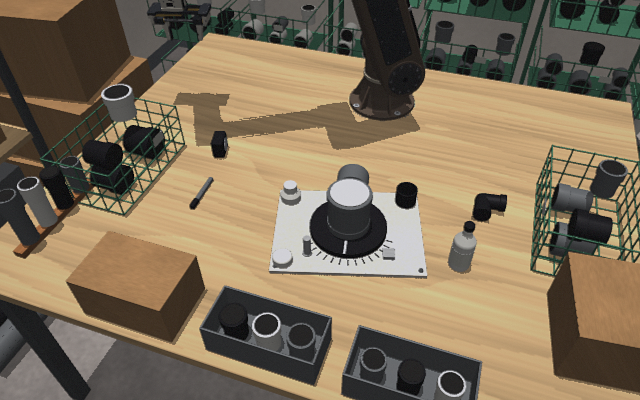

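View pics/top0.png

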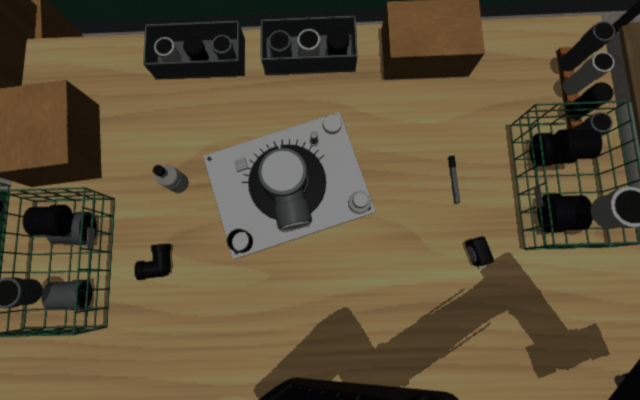

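```bash
cat > h.py <<'E'
import numpy as np,cv2,pickle
def ray(c,u,v,z):
    T=c["world_from_camera"];d=T[:3,:3]@np.linalg.inv(c["K"])@np.array([u,v,1.]);o=T[:3,3]
    return o+d*(z-o[2])/d[2]
def proj(c,p):
    T=np.linalg.inv(c["world_from_camera"]);q=c["K"]@(T[:3,:3]@np.asarray(p)+T[:3,3]);return q[:2]/q[2]
def zoom(c,x0,x1,y0,y1,name,s=4):
    im=cv2.resize(c["img"][y0:y1,x0:x1],None,fx=s,fy=s,interpolation=cv2.INTER_CUBIC)
    im=cv2.convertScaleAbs(im,alpha=1.3)
    for k in range(x0,x1,20): cv2.putText(im,str(k),((k-x0)*s,10),0,.35,(0,0,255),1);cv2.line(im,((k-x0)*s,12),((k-x0)*s,18),(0,0,255),1)
    for k in range(y0,y1,20): cv2.putText(im,str(k),(0,(k-y0)*s+4),0,.35,(0,0,255),1)
    cv2.imwrite(name,im)
E
python3 - <<'E'
from h import *
t=pickle.load(open("top0.pkl","rb"));s=pickle.load(open("scene0.pkl","rb"))
zoom(t,195,385,105,265,"pics/topz.png");zoom(s,260,440,150,285,"pics/scenez.png")
E
```

```text
(no output)
```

View pics/topz.png

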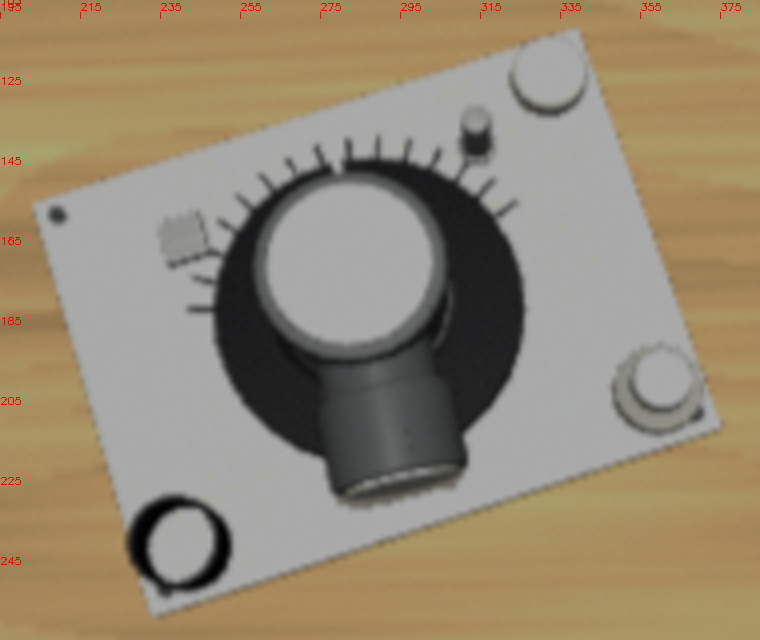

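View pics/scenez.png

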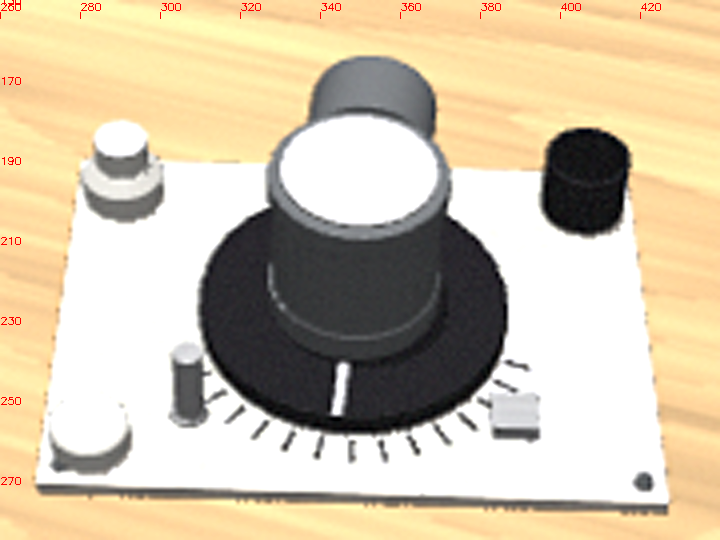

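```bash
python3 - <<'E'
from h import *
t=pickle.load(open("top0.pkl","rb"));s=pickle.load(open("scene0.pkl","rb"))
f=lambda q,x0,y0:(x0+q[0]/4,y0+q[1]/4)
TL,TR,BR,BL=[ray(t,*f(q,195,105),.012) for q in((35,207),(578,28),(722,430),(155,615))]
print(TL,TR,BR,BL); C=(TL+TR+BL+BR)/4; ex=(TL+TR-BL-BR)/2; ey=(TL+BL-TR-BR)/2
print("C",C,np.hypot(*ex[:2]),np.hypot(*ey[:2]),np.degrees(np.arctan2(ex[1],ex[0])),np.degrees(np.arctan2(-ey[0],ey[1])))
# scene corners: far-left.. pixel
S=[ray(s,*f(q,260,150),.012) for q in((668,508),(36,487),(82,160))]
print("scene TL,TR,BR",S)
# disc ellipse in scene, by mask
for nm,c,x0,y0,pts in(("top",t,195,105,dict(i1=(338,165))),("scene",s,260,150,dict(i1=(345,362),i2=(336,415)))):
    for k,q in pts.items():
        p=ray(c,*f(q,x0,y0),.032);d=p-C;print(nm,k,p,np.hypot(*d[:2]),np.degrees(np.arctan2(d[1],d[0])))
for nm,p,z in(("pin top",(477,118),.072),("blk",(182,235),.024),("coup",(182,545),.062),("red top",(662,375),.067),("ecap",(549,73),.036),("line0",(348,150),.012)):
    p=ray(t,*f(p,195,105),z);d=p-C;print(nm,p,np.hypot(*d[:2]),np.degrees(np.arctan2(d[1],d[0])))
p=ray(s,*f((186,352),260,150),.072);d=p-C;print("pin scene",p,np.hypot(*d[:2]),np.degrees(np.arctan2(d[1],d[0])))
E
```

```text
[0.72710756 0.30104952 0.012     ] [ 0.84366968 -0.07898412  0.012     ] [ 0.55668099 -0.16427771  0.012     ] [0.44493122 0.21480552 0.012     ]
C [0.64309736 0.0681483  0.012     ] 0.29722633498286205 0.39635361661615454 16.771999710149093 16.7391784391538
scene TL,TR,BR [array([0.73499221, 0.30710925, 0.012     ]), array([ 0.84805199, -0.07312782,  0.012     ]), array([ 0.56004567, -0.15957909,  0.012     ])]
top i1 [0.74350294 0.08825615 0.032     ] 0.10239924083777982 11.324600626341208
scene i1 [0.70192948 0.08542216 0.032     ] 0.061315610135991544 16.362903801977634
scene i2 [0.74655884 0.09308068 0.032     ] 0.10642321419672582 13.548931834588325
pin top [ 0.75964979 -0.00795323  0.072     ] 0.1391973863512257 -33.1420555195717
blk [0.70021966 0.19614386 0.024     ] 0.1401635413404946 65.94958578593697
coup [0.4861201  0.18704142 0.062     ] 0.19691986752301474 142.86005224961767
red top [ 0.58523731 -0.12153618  0.067     ] 0.19831285864571324 -106.96344173062019
ecap [ 0.80237611 -0.05705209  0.036     ] 0.20259529974327695 -38.16897034533165
line0 [0.76044192 0.08336298 0.012     ] 0.11832679577151674 7.387651131162512
pin scene [ 0.7601022  -0.00305881  0.072     ] 0.13696928540489273 -31.3239676592033
```

```bash
cat >> h.py <<'E'
from scipy.spatial.transform import Rotation as R
def zang(s):
    M=R.from_euler("xyz",s["eef_rot"],degrees=True).as_matrix();return M
def plan(s,tgt,ang=None):
    M=zang(s);d=np.array(tgt)-s["tcp_pos"];print("tool axes x,y,z:",M.T.round(3).tolist())
    print("world d",d.round(4),"tool shift",(M.T@d).round(4),"norm",np.linalg.norm(d).round(3))
    a=np.degrees(np.arctan2(M[1,2],M[0,2]));print("z angle",a)
    if ang is not None:
        for g in(ang,ang+180):
            # tool x down: positive spin lowers world yaw
            e=-(((g-a)+180)%360-180);print("spin deg to",g,e,"rad",np.radians(e))
E
python3 - <<'E'
from h import *
from plant import get_state
plan(get_state(),(.557,-.037,.225),90)
E
```

```text
tool axes x,y,z: [[-0.001, 0.001, -1.0], [-0.961, -0.276, 0.0], [-0.276, 0.961, 0.001]]
world d [ 0.3707  0.6113 -0.0007] tool shift [ 0.0014 -0.5251  0.4852] norm 0.715
z angle 106.02622470896615
spin deg to 90 16.02622470896614 rad 0.27971038783592916
spin deg to 270 -163.97377529103386 rad -2.861882265753864
```

Emit:
play_rows(series=[0,-0.026,0.024,0,0,-0.026,0.024,0,0,-0.026,0.024,0,0,-0.026,0.024,0,0,-0.026,0.024,0], jaw=0, squeeze=40)

```text
time_s: 0.52
tcp_pos: [0.2785, -0.4959, 0.226]
eef_rot: [18.7, 90.0, 124.7]
contact_force: [0.9, -0.2, -0.2]
gripper_width: 0.0597
```

Emit:
play_rows(series=[0,-0.026,0.024,0,0,-0.026,0.024,0,0,-0.026,0.024,0,0,-0.026,0.024,0,0,-0.026,0.024,0])

```text
time_s: 0.93
tcp_pos: [0.3704, -0.3446, 0.2264]
eef_rot: [12.1, 90.0, 118.1]
contact_force: [0.6, -0.0, 1.0]
gripper_width: 0.0265
```

Emit:
play_rows(series=[0,-0.026,0.024,0,0,-0.026,0.024,0,0,-0.026,0.024,0,0,-0.026,0.024,0,0,-0.026,0.024,0])

```text
time_s: 1.35
tcp_pos: [0.4621, -0.1933, 0.2265]
eef_rot: [-1.8, 90.0, 104.2]
contact_force: [1.1, -0.0, -0.4]
gripper_width: 0.0002
```

Emit:
play_rows(series=[0,-0.026,0.024,0,0,-0.026,0.024,0,0,-0.026,0.024,0,0,-0.026,0.024,0,0,0,0,0])

```text
time_s: 1.77
tcp_pos: [0.5378, -0.07, 0.226]
eef_rot: [-68.2, 90.0, 38.0]
contact_force: [0.1, -0.5, -0.1]
gripper_width: 0.0002
```

```bash
python3 - <<'E'
from h import *
from plant import get_state,capture
s=get_state();plan(s,(.557,-.037,.09),90);print(s["tcp_pos"],s["contact_force"],s["gripper_width"],s["time_s"])
for n in("wrist","top","scene"):
    c=capture(n);cv2.imwrite(f"pics/{n}1.png",c["img"]);pickle.dump(c,open(f"{n}1.pkl","wb"))
E
```

```text
tool axes x,y,z: [[0.0, 0.0, -1.0], [-0.96, -0.279, -0.0], [-0.279, 0.96, 0.0]]
world d [ 0.0192  0.033  -0.136 ] tool shift [ 0.136  -0.0276  0.0263] norm 0.141
z angle 106.21660164036997
spin deg to 90 16.21660164036996 rad 0.2830330921087692
spin deg to 270 -163.78339835963004 rad -2.858559561481024
[ 0.53782102 -0.06999828  0.22599284] [ 0.1264591  -0.49309075 -0.1428244 ] 0.00016243743720999388 1.7667
```

View pics/wrist1.png

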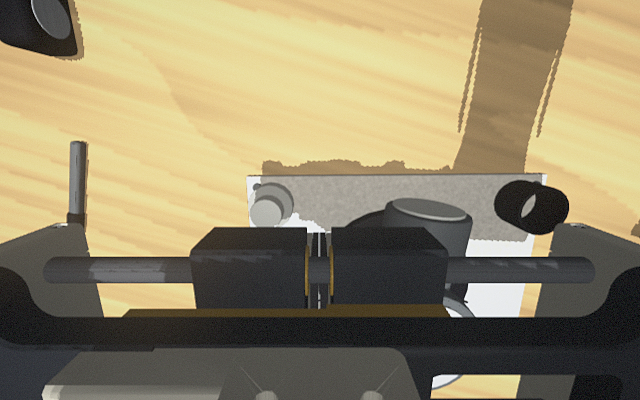

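View pics/scene1.png

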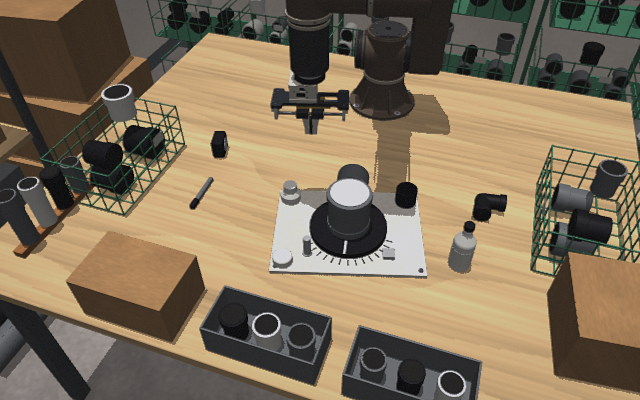

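Emit:
play_rows(series=[0.0272,-0.0055,0.005,0,0.0272,-0.0055,0.005,0,0.0272,-0.0055,0.005,0,0.0272,-0.0055,0.005,0,0.0272,-0.0055,0.005,0])

```text
time_s: 2.33
tcp_pos: [0.5543, -0.0435, 0.0897]
eef_rot: [-88.8, 90.0, 17.1]
contact_force: [-0.2, 0.0, 0.1]
gripper_width: 0.0006
```

```bash
python3 - <<'E'
from h import *
from plant import get_state,capture
s=get_state();plan(s,(.536-.0115,.088-.0175,.09),56.75);print(s["tcp_pos"],s["contact_force"])
c=capture("top");pickle.dump(c,open("top2.pkl","wb"));zoom(c,195,385,105,265,"pics/top2.png")
E
```

```text
tool axes x,y,z: [[0.001, 0.0, -1.0], [-0.962, -0.275, -0.001], [-0.275, 0.962, 0.0]]
world d [-0.0298  0.114   0.0003] tool shift [-0.0003 -0.0027  0.1177] norm 0.118
z angle 105.93368438362997
spin deg to 56.75 49.18368438362995 rad 0.8584172307560605
spin deg to 236.75 -130.81631561637005 rad -2.283175422833733
[ 0.55425931 -0.04345441  0.08973301] [-0.17929444  0.01840986  0.10019278]
```

View pics/top2.png

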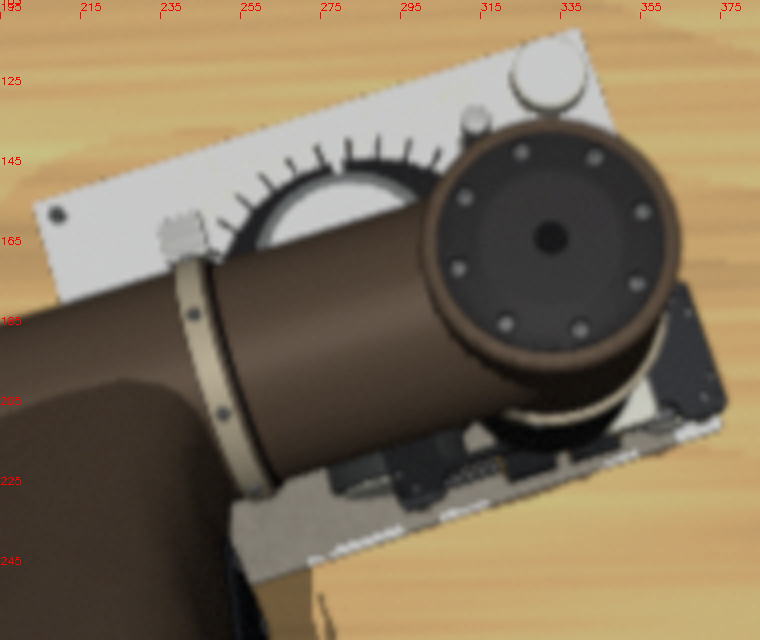

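```bash
cat >> h.py <<'E'
C0=np.array([.644,.070])
def tgt(b,off=.065,r=.1):
    a=np.radians(b);return np.r_[C0+r*np.array([np.cos(a),np.sin(a)])-off*np.array([np.sin(a),-np.cos(a)]),.09]
E
python3 - <<'E'
from h import *
from plant import get_state
s=get_state();plan(s,tgt(190,.07),100);print(tgt(190,.07))
E
```

```text
tool axes x,y,z: [[-0.007, -0.0, -1.0], [-0.962, -0.274, 0.006], [-0.274, 0.962, 0.001]]
world d [0.0058 0.0266 0.0057] tool shift [-0.0057 -0.0129  0.024 ] norm 0.028
z angle 105.89033427691649
spin deg to 100 5.890334276916491 rad 0.10280572717527219
spin deg to 280 -174.10966572308348 rad -3.0387869264145206
[ 0.5576746  -0.01630136  0.09      ]
```

Emit:
play_rows(series=[0,-0.003,0.005,0.02,0,-0.003,0.005,0.02,0,-0.003,0.005,0.02,0,-0.003,0.005,0.02,0,-0.001,0.004,0.02])

```text
time_s: 2.8
tcp_pos: [0.5616, -0.0169, 0.0914]
eef_rot: [-107.5, 90.0, -7.3]
contact_force: [0.2, -0.1, 0.3]
gripper_width: 0.0004
```

```bash
python3 - <<'E'
from h import *
from plant import get_state,capture
s=get_state();plan(s,tgt(190,.065),100);print(s["tcp_pos"],s["eef_rot"],s["contact_force"])
E
```

```text
tool axes x,y,z: [[0.0, -0.0, -1.0], [-0.984, -0.177, -0.0], [-0.177, 0.984, -0.0]]
world d [-0.0048  0.0055 -0.0014] tool shift [0.0014 0.0038 0.0062] norm 0.007
z angle 100.17702566364517
spin deg to 100 0.1770256636451677 rad 0.003089680691136203
spin deg to 280 -179.82297433635483 rad -3.138502972898657
[ 0.56161932 -0.01685095  0.0913915 ] [-107.50638022   89.978245     -7.32935337] [ 0.23471146 -0.10513492  0.27705745]
```

Emit:
play_rows(series=[0,0.004,0.006,0,0,0.003,0.005,0.05,0,0.003,0.005,0.05,0,0.003,0.005,0.05,0,0.003,0.005,0.05])

```text
time_s: 3.22
tcp_pos: [0.5421, 0.007, 0.0913]
eef_rot: [-106.1, 90.0, -17.4]
contact_force: [1.3, -2.1, -0.4]
gripper_width: 0.0005
```

Emit:
play_rows(series=[0,0.003,0.005,0.05,0,0.003,0.005,0.05,0,0.003,0.005,0.05,0,0.003,0.005,0.05,0,0.003,0.005,0.05])

```text
time_s: 3.63
tcp_pos: [0.53, 0.0334, 0.0912]
eef_rot: [-155.3, 90.0, -80.9]
contact_force: [1.1, -1.7, 0.8]
gripper_width: 0.0001
```

```bash
python3 - <<'E'
from h import *
from plant import get_state,capture
s=get_state();plan(s,tgt(146.75),56.75);print(s["tcp_pos"],s["contact_force"])
c=capture("scene");pickle.dump(c,open("scene3.pkl","wb"));zoom(c,260,440,150,285,"pics/scene3.png")
E
```

```text
tool axes x,y,z: [[0.0, -0.0, -1.0], [-0.963, 0.269, -0.0], [0.269, 0.963, -0.0]]
world d [-0.0053  0.0371 -0.0012] tool shift [0.0012 0.0151 0.0343] norm 0.037
z angle 74.36634736651109
spin deg to 56.75 17.616347366511093 rad 0.3074632637206508
spin deg to 236.75 -162.3836526334889 rad -2.834129389869142
[0.53000062 0.03340908 0.09123502] [ 1.05446704 -1.74688948  0.77486677]
```

View pics/scene3.png

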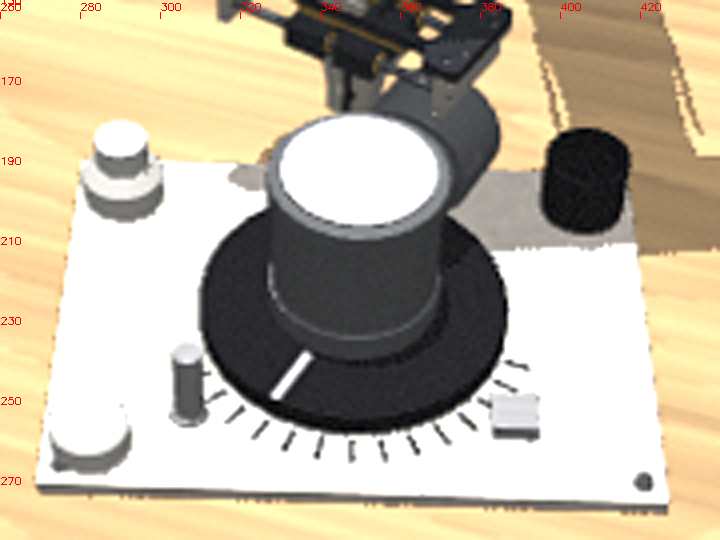

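```bash
cat >> h.py <<'E'
from scipy.optimize import least_squares
def polar(c,C,r,z,angs):
    P=np.array([proj(c,[C[0]+r*np.cos(a),C[1]+r*np.sin(a),z]) for a in np.radians(angs)],np.float32)
    g=cv2.cvtColor(c["img"],cv2.COLOR_BGR2GRAY)
    return cv2.remap(g,P[:,:1].copy(),P[:,1:].copy(),cv2.INTER_LINEAR)[:,0].astype(float)
def disc(c,a0,a1,C=C0):
    # radial dark->bright edge at top rim
    pts=[]
    rs=np.arange(.090,.120,.0005)
    for a in np.arange(a0,a1,3):
        A=np.radians(a);v=np.array([polar(c,C,r,.032,[a])[0] for r in rs])
        k=np.where(v>110)[0]
        k=[i for i in k if i>0 and v[i-1]<=110]
        if k: 
            r=rs[k[-1]] if False else rs[k[0]];pts.append(C+r*np.array([np.cos(A),np.sin(A)]))
    pts=np.array(pts)
    q=least_squares(lambda p:np.hypot(pts[:,0]-p[0],pts[:,1]-p[1])-p[2],[*C,.105],loss="soft_l1",f_scale=.001)
    return q.x,len(pts),np.abs(q.fun).mean()
def index(c,C,lo=-60,hi=40):
    a=np.arange(lo,hi,.1);out=[]
    for r in np.arange(.066,.102,.004):
        v=polar(c,C,r,.032,a);w=np.clip(v-100,0,None)
        if w.sum()>0:
            k=np.argmax(w);m=abs(a-a[k])<6;out.append((a[m]*w[m]).sum()/w[m].sum())
    return np.array(out)
def ticks(c,C,lo,hi):
    a=np.arange(lo,hi,.1);v=np.mean([polar(c,C,r,.012,a) for r in np.arange(.112,.123,.001)],0)
    from scipy.signal import find_peaks
    k,_=find_peaks(-cv2.GaussianBlur(v[:,None],(1,9),0)[:,0],prominence=10);return a[k]
E
python3 - <<'E'
from h import *
for f in("scene0","scene3","top0"):
    c=pickle.load(open(f+".pkl","rb"))
    q,n,e=disc(c,-60,90);print(f,q.round(4),n,e.round(5))
    C=q[:2];print(" idx",index(c,C).round(1),"ticks",ticks(c,C,-60,90).round(1))
E
```

```text
scene0 [0.6596 0.0767 0.1027] 46 0.00026
 idx [ 9.9 10.2 10.   9.9  9.8  9.8] ticks [-56.1 -29.2  62.3  84.1]
scene3 [0.6595 0.0766 0.1027] 46 0.00029
 idx [-19.6 -19.2 -18.7 -18.3 -18.1 -17.9 -17.6] ticks [-48.5 -29.1  51.1  62.2  84.1]
top0 [0.6458 0.0701 0.1064] 37 0.00141
 idx [-24.4 -11.6  -7.6  -0.4  15.   22.7  11.5] ticks [-53.4 -43.2 -33.2 -23.3 -13.   -3.    6.6  16.9  27.   36.9  46.9  56.9
  67.1  77.1  87.1]
```

```bash
sed -i 's/def disc(c,a0,a1,C=C0):/def disc(c,a0,a1,C=C0,z=.012):/; s/polar(c,C,r,.032,\[a\])/polar(c,C,r,z,[a])/; s/np.arange(.090,.120,.0005)/np.arange(.092,.112,.0005)/' h.py
python3 - <<'E'
from h import *
for f in("scene0","scene3"):
    c=pickle.load(open(f+".pkl","rb"))
    q,n,e=disc(c,-60,90);print(f,q.round(4),n,e.round(5))
    for C in(q[:2],np.array([.6455,.0735])):print(" idx",index(c,C).round(1),"ticks",ticks(c,C,-60,90).round(1))
E
```

```text
scene0 [0.6423 0.0721 0.1045] 50 0.00036
 idx [10.6 10.8 10.7 10.6 10.8 11.1 11.  10.9 10.7] ticks [-47.8 -33.4 -23.5 -13.5  -3.7   6.3  16.1  26.2  36.3  46.3  56.4  66.3
  76.3  86.6]
 idx [10.1 10.1  9.9 10.2 10.5 10.5 10.4 10.3 10.2] ticks [-49.5 -34.9 -24.7 -14.6  -4.4   5.8  15.9  26.4  36.8  47.1  57.4  67.5
  77.7  88. ]
scene3 [0.6422 0.0721 0.1044] 50 0.00036
 idx [-12.7 -12.6 -12.4 -12.5 -12.6 -12.5 -12.5 -12.4 -12.5] ticks [-47.7 -33.4 -23.4 -13.5  -3.7   6.2  16.1  26.2  36.3  46.3  56.4  66.2
  76.3  86.5]
 idx [-14.3 -14.1 -14.  -14.  -13.9 -13.8 -13.7 -13.7 -13.6] ticks [-45.7 -34.9 -24.7 -14.6  -4.4   5.8  15.9  26.4  36.8  47.1  57.4  67.5
  77.7  88. ]
```

Emit:
play_rows(series=[0,0.003,0.005,0.05,0,0.003,0.005,0.05,0,0.003,0.005,0.05,0,0.003,0.005,0.05,0,0.003,0.005,0.05])

```text
time_s: 4.1
tcp_pos: [0.5247, 0.0619, 0.091]
eef_rot: [154.0, 89.9, -145.8]
contact_force: [-1.7, -3.1, 2.4]
gripper_width: 0.0006
```

```bash
cat > m.py <<'E'
from h import *
from plant import get_state,capture
import sys
s=get_state();c=capture("scene");pickle.dump(c,open(sys.argv[1]+".pkl","wb"));zoom(c,260,440,150,285,f"pics/{sys.argv[1]}.png")
q,n,e=disc(c,-25,90);C=np.array([.6423,.0721]);i=index(c,C,-80,40);print(q,i.round(1),np.median(i),ticks(c,C,-36,90)[:4])
b=np.median(i)+180;a=np.radians(b);d=s["tcp_pos"][:2]-C
print("r",d@[np.cos(a),np.sin(a)],"off",d@[np.sin(a),-np.cos(a)],"b-90",b-90,s["time_s"],s["contact_force"]);plan(s,s["tcp_pos"])
E
python3 m.py scene4
```

```text
[0.64311488 0.0725783  0.10368827] [-26.  -26.3 -26.4 -26.2 -25.9 -26.1 -26.4 -26.2 -26. ] -26.152826286767766 [-33.4 -23.5 -13.5  -3.7]
r 0.10106870353513371 off -0.06099792759689875 b-90 63.84717371323222 4.1 [-1.66147694 -3.0544146   2.37961685]
tool axes x,y,z: [[-0.001, -0.001, -1.0], [-0.867, 0.498, 0.001], [0.498, 0.867, -0.001]]
world d [0. 0. 0.] tool shift [0. 0. 0.] norm 0.0
z angle 60.110809291688014
```

Emit:
play_rows(series=[0,0.0013,0.0022,0.022,0,0.0013,0.0022,0.022,0,0.0013,0.0022,0.022,0,0.0013,0.0022,0.022,0,0.0013,0.0022,0.022])

```text
time_s: 4.57
tcp_pos: [0.525, 0.0746, 0.0907]
eef_rot: [150.2, 89.9, -155.9]
contact_force: [-3.2, -1.9, 2.0]
gripper_width: 0.0006
```

Emit:
play_rows(series=[0,0,0,0,0,0,0,0,0,0,0,0,0,0,0,0,0,0,0,0])

```text
time_s: 4.98
tcp_pos: [0.5257, 0.0754, 0.0904]
eef_rot: [142.9, 90.0, -163.2]
contact_force: [-3.2, -1.5, 1.4]
gripper_width: 0.0004
```

```bash
python3 m.py scene5
```

```text
[0.64314668 0.0726054  0.10370064] [-33.2 -32.7 -33.1 -33.  -33.3 -32.9 -33.2 -32.9 -33.3] -33.14265885925228 [-33.4 -23.4 -13.5  -3.7]
r 0.09940375788016279 off -0.06096393078739569 b-90 56.857341140747735 4.9833 [-3.20231296 -1.45442996  1.38007543]
tool axes x,y,z: [[-0.001, -0.0, -1.0], [-0.808, 0.589, 0.001], [0.589, 0.808, -0.001]]
world d [0. 0. 0.] tool shift [0. 0. 0.] norm 0.0
z angle 53.912685474687116
```

View pics/scene5.png

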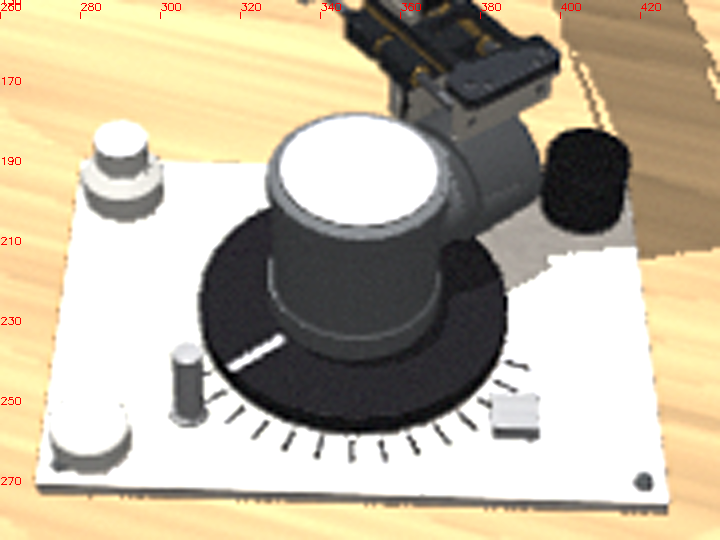

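Emit:
play_rows(series=[0,0,-0.004,0,0,0,-0.01,0,0,0,-0.015,0,0,0,-0.015,0,0,0,0,0])

```text
time_s: 5.45
tcp_pos: [0.4977, 0.0378, 0.0905]
eef_rot: [125.7, 89.9, 179.5]
contact_force: [-1.7, 0.0, -0.3]
gripper_width: 0.0008
```

Emit:
play_rows(series=[-0.03,0,0,0,-0.03,0,0,0,-0.03,0,0,0,-0.03,0,0,0,-0.03,0,0,0])

```text
time_s: 5.87
tcp_pos: [0.4996, 0.0394, 0.2423]
eef_rot: [-25.5, 89.9, 28.4]
contact_force: [1.4, 0.9, -0.2]
gripper_width: 0.0003
```

Emit:
play_rows(series=[0,0,-0.04,0,0,0,-0.04,0,0,0,-0.04,0,0,0,-0.04,0,0,0,-0.04,0])

```text
time_s: 6.28
tcp_pos: [0.3803, -0.1228, 0.2407]
eef_rot: [-42.9, 89.9, 11.1]
contact_force: [2.0, -0.2, 0.6]
gripper_width: 0.0003
```

```bash
python3 m.py scene6; python3 - <<'E'
from h import *
from plant import capture
c=capture("top");pickle.dump(c,open("top6.pkl","wb"));zoom(c,195,385,105,265,"pics/top6.png")
for C in((.6458,.0701),(.6431,.0685)):print(ticks(c,np.array(C),-60,90))
E
```

```text
[0.64302303 0.07257303 0.10382504] [-33.3 -33.  -33.3 -33.  -33.3 -33.2 -33.2 -32.9 -33.3] -33.23517465475489 [-33.4 -23.5 -13.5  -3.7]
r 0.11228313709181158 off -0.30662324985127914 b-90 56.7648253452451 6.2833 [ 1.99797698 -0.20239905  0.61939427]
tool axes x,y,z: [[0.001, 0.0, -1.0], [-0.808, 0.589, -0.001], [0.589, 0.808, 0.001]]
world d [0. 0. 0.] tool shift [0. 0. 0.] norm 0.0
z angle 53.92168227529229
[-53.4 -43.2 -33.2 -23.2 -13.   -3.    6.7  16.9  27.   36.9  46.9  56.9
  67.1  77.1  87.1]
[-51.8 -41.8 -31.9 -22.  -11.9  -2.2   7.4  17.3  27.1  36.7  46.5  56.2
  66.2  76.   85.8]
```

View pics/top6.png

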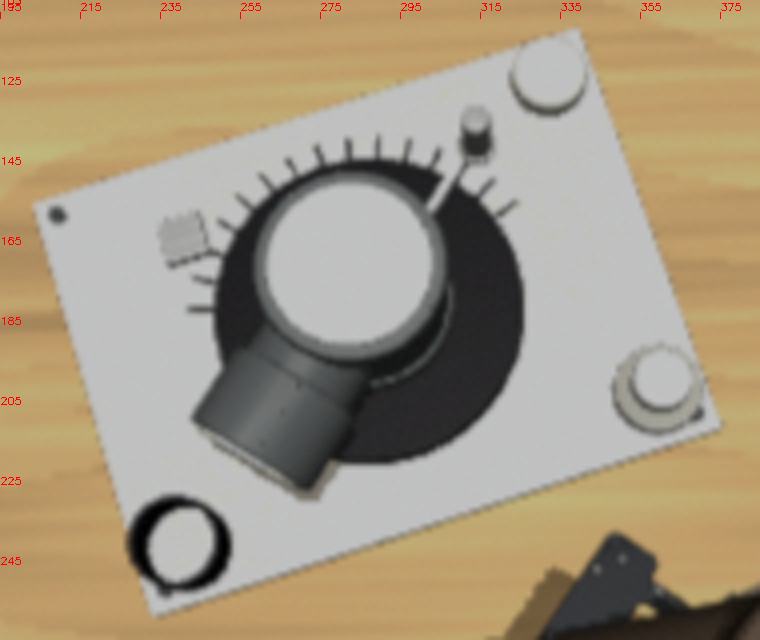

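View pics/scene6.png

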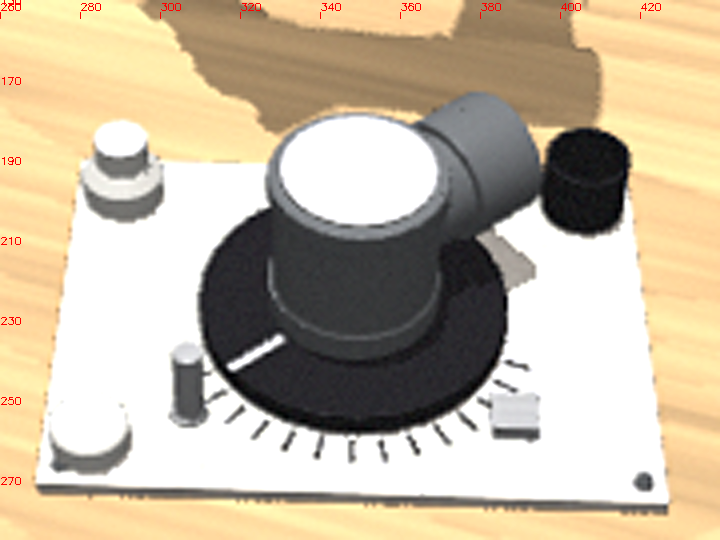

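```bash
python3 - <<'E'
from h import *
from plant import get_state,close_job
c=pickle.load(open("top6.pkl","rb"))
for C in((.6458,.0701),(.6445,.0695)):
    C=np.array(C);a=np.arange(-45,-22,.1)
    print([round(float((a*np.clip(v-90,0,None)).sum()/np.clip(v-90,0,None).sum()),1) for v in[polar(c,C,r,.032,a) for r in(.09,.094,.098,.101)]],ticks(c,C,-36,0)[:1])
print(get_state()["tcp_pos"],abs(get_state()["qd"]).max())
E
```

```text
[-32.9, -32.7, -32.7, -32.7] [-33.2]
[-32.2, -32.0, -32.0, -32.0] [-32.6]
[ 0.37857892 -0.12455973  0.24075231] 4.6114694019358105
```

Emit:
play_rows(series=[0,0,0,0,0,0,0,0,0,0,0,0,0,0,0,0,0,0,0,0])

```text
time_s: 6.8
tcp_pos: [0.3829, -0.1207, 0.2403]
eef_rot: [135.0, 90.0, -171.1]
contact_force: [-0.0, 0.4, -0.0]
gripper_width: 0.0004
```

```bash
python3 -c "
from plant import close_job
print(close_job())"
```

```text
the job is handed in; nothing more can be done
None
```

I pushed the side branch clockwise (seen from above) by about 44° with the shut fingertips. I then backed off, raised the arm clear and handed the job in at 6.8 s.

- **Alignment:** in the last pictures the index line points at the round pin's scale line. The scene camera puts it at -33.2° against -33.4° for the scale line. The top camera gives -32.7° against -33.2°. The two views disagree slightly, but both put it 0.2 to 0.5° short of the line, about 1 mm or less at the pin.
- **Loose items:** the coupling, reducer and end cap look unmoved in the before and after close-ups. The elbow, bottle, tape measure and marker lie outside those close-ups. I did not check them after the push, but the arm stayed well clear of them.
- **Forces:** readings while pushing stayed around 4 N, and the tool was touching nothing at hand-in.

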